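# Stack slide cases against the back tabs of a tilted lab rack

## Robot

A 6-joint arm with a two-finger parallel gripper is mounted at the origin on the work surface. World frame = base frame: x ahead of the robot, y to its left, z up, the work surface at z = 0. Lengths are in m, angles in rad, forces in N, time in s.
With the tool pointing down it reaches from about 0.25 to 0.725 m from the base axis. Payload 9.7 kg.
Tool frame: the origin (TCP) lies between the finger pads; the fingertips stand 14 mm ahead of it and the grasp point (between the pads) lies 5 mm behind it (robot.tcp_to_tips is the z of the fingertips in the tool frame, in m); z points along the fingers, y is the line along which they close (so a half turn about z gives the same grasp; the last joint's range is limited). The gripper opens to 85 mm and grips with 20 to 120 N. Pads are 22 mm wide; open, the fingers measure 114 mm over their backs; the gripper's body (76 mm by 85 mm) begins 54 mm behind the grasp point. The pads swing forward as they close: fully open they stand 13 mm farther back than shut.
Start: joints at [-1.156, 0.087, 0.176, 1.66, 0, 1.571], TCP at [0.222, -0.503, 0.245] pointing down, gripper open.
Joint ranges: [-3.13, 3.13], [-0.85, 1.81], [-1.15, 1.24], [-2.2, 2.28], [-1.44, 1.52], [-3.14, 3.14]. Speed limits (rad/s): [2.22, 2.22, 2.57, 3.14, 3.14, 3.14].

## Interface

Orientations are given as [roll, pitch, yaw] about the fixed x, y, z axes, in that order (R = Rz(yaw) Ry(pitch) Rx(roll)).
In Python, from cell import robot gives the robot as it stands. The module is installed in compiled form; this text tells all that it offers.
- The arm moves only by the tool move_arm, never from a script. Its argument "moves" is text: rows parted by semicolons, each of 5 numbers parted by spaces: the closure, from 0 (fully open) to 1 (shut), then the shift along the world's x, y, z in m, then the turn about the world's z in rad. In form: claw tx ty tz spin; .... A call has 1 to 5 rows; each row is the pose to reach, as a shift and turn from the pose commanded when the call began; what a row does not reach only later rows make up. A row lasts 1/10 s, in which the tool goes at most 50 mm and 8.59 degrees, less where a joint would pass 70% of its speed; a pose out of reach is approached as far as the arm can. A call with a gripper value outside its range is refused whole. The fingers move at their own pace and stop on an object; "grip_force" is the grip in N (left out, the last holds). Time passes only in rows, so rows that repeat a pose let the fingers close. It gives the time, the measured TCP pose, the force, the opening and the grip force at its end, in the units of the state.
- robot.get_obs(): the state, without advancing time (a new reading comes with each control period).
- robot.snapshot(name): name is "scene" or "top"; returns a dict with "color" (480x640x3 uint8, red, green, blue), "intrinsics" (3x3 intrinsics, pixels), "R" (3x3) and "t" (3): a world point X has camera coordinates R X + t. Camera axes: x right, y down, z forward; pixel columns grow to the right and rows downward; lengths in m; the calibration is good to about 2 mm. A picture is of the moment at which its call begins. There is no depth.
- robot.hand_in(): hands the job in; it is judged then, once.
Trained networks look in the newest picture that a camera, given by its name, has taken for a name from the list of things; names that differ only in an ending like _2 or _b are one class to them, and where a whole thing is asked for, a point or a joint stands for the part that bears it (a point fixed in the world has none). Each returns a list of dicts, best first, with "conf" (0 to 1); they miss things now and then, are a little off and sometimes report something else, mostly with a low value. They report only what shows in the picture. A call takes as long as a camera call. They do not tell look-alikes from the thing itself.
- robot.silhouettes(camera, target): "mask" (480x640 bool, what is visible of it) and "position" ([row, column] in pixels, amid what is visible of it).
The state is a dict: "t": time; "q": joint angles; "joint_vel": joint speeds; "joint_efforts": joint torques, N m; "tool_pos": TCP position; "tool_rot": TCP orientation; "force": force on the tool from outside, world axes, zero at the start; "moment": the same for the moment, N m; "finger_gap": opening from 0.0 (shut) to 1.0 (fully open); "finger_force": force on a finger pad.
Only numpy, scipy, OpenCV 4.12 (cv2) and the standard library are available. Lean on these libraries where they do the work, as an engineer would, in place of code of your own. Each camera call takes 0.05 s, during which the arm holds its last target. There are 200 camera calls.

## Task

Two flat slide cases belong on the tilted rack, one squarely on top of the other, each resting flush against the rack's two back tabs. Slide the case that already lies on the rack down home without lifting it off; slide the pipette tip box aside on the bench, upright and without picking it up, take the case out of the tray behind it and lay it gently, without dropping it, on top of the first so that it too is fully home. Leave the tube rack, the bottle and the jar alone.

Things in the scene. Friction and masses are not known exactly. Their poses are not given: they have to be found in the camera images.
- deck: Fixed plain steel rack's deck, 170 mm wide, sloping down away from the robot at 15 degrees to two back tabs; no side walls. Origin: on its surface at the tabs' foot, mid-width, 40 mm above the bench. x points down the slope (tab faces: plane x = 0; deck starts at x = -140 mm), y along the tabs, z square out of the deck. Friction holds a case on the slope: it does not slide down by itself.
- rack_case_center (a point): Centre of the slide case on the rack: rigid flat white box 58 x 120 x 18 mm (x, y, z), about 150 g, dark seam, grey latch mid-way on each long side; z out of its top. Starts on the deck 25 to 50 mm short of the tabs, askew. Home: flat on the deck, a long side against both tabs, centre at deck x = -29, z = 9 mm, not overhanging the deck's sides.
- tray_case_center (a point): Centre of the other slide case, identical to the first (58 x 120 x 18 mm, same axes). Starts flat on the tray's floor (4 mm above the bench), within 12 mm of the tray's origin, long side across the tray's open front. Home: on top of the first case, centre at deck x = -29, z = 27 mm.
- tray: Fixed shallow grey tray, open towards the robot. Origin on the bench; x points away from the robot to its back wall, y along that wall. Floor 4 mm thick from x = -30 to 73 mm; inner faces of the walls at x = 69 and y = -96, 96 mm; walls 24 mm tall above the bench.
- tip_box_center (a point): Centre of the pipette tip box, clear plastic full of yellow tips, 85 x 120 x 65 mm (x, y, z), about 200 g, loose, upright on the bench right in front of the tray's open side, 4 to 15 mm from the case: no finger fits between. It slides when pushed low; there is free bench to move it 120 mm either way along the tray's y.
- tab_gap (a point): Point in the middle of the gap between the two back tabs, at deck x = 0, y = 0, z = 25 mm. The tabs are 50 mm tall (square to the deck), 4 mm thick, at deck y = 30 to 85 and -30 to -85 mm: the 60 mm gap lets a finger through.
- tube_rack: Bystander: white block of small capped tubes, 100 x 80 x 57 mm, origin under its middle, well to the left of the work.
- bottle: Bystander: amber bottle, 64 mm across, 130 mm tall, origin under its middle, well to the right of the work.
- jar: Bystander: glass jar, 54 mm across, 65 mm tall, origin under its middle, on the far side between rack and tray.
Mind the look-alikes: they are no part of the job. Leave any blue look-alike of the part that bears rack_case_center alone.

How it is judged:
On the way, in this order (a step that is already met when the one before it is completed fails the run):
1. the tip box has been moved aside (at least 70 mm) and stands upright on the bench (distance of tip_box_center from where it was at the start of the episode above 0.07 m and angle between tip_box_center's own z axis and vertical below 0.1 rad and height (world z) of tip_box_center between 0.026 and 0.04 m), for 0.2 s.
2. the tray's case has been lifted out of the tray (height (world z) of tray_case_center above 0.06 m), for 0.1 s.
At the end, for the whole second after the job is handed in: Both cases flat on the rack, the tray's case on top (ends within 20 mm), each within 5 mm of the back tabs, parallel to them within 0.07 rad and within 26 mm of mid-width; tip box upright on the bench at least 70 mm from its start; all at rest (all of step 1 and x of each of rack_case_center, tray_case_center in the frame of deck above -0.034 m and y of rack_case_center in the frame of deck between -0.026 and 0.026 m and z of rack_case_center in the frame of deck between 0.005 and 0.013 m and angle between the y axis of each of rack_case_center, tray_case_center and the y axis of deck, either way round below 0.07 rad and angle between the z axis of each of rack_case_center, tray_case_center and the z axis of deck, either way round below 0.07 rad and y of tray_case_center in the frame of deck between -0.026 and 0.026 m and z of tray_case_center in the frame of deck between 0.023 and 0.031 m and y of tray_case_center in the frame of rack_case_center between -0.02 and 0.02 m); the robot touches nothing.
It fails at once if the case on the rack is lifted off it (z of rack_case_center in the frame of deck above 0.035 m).
It fails at once if the tip box is picked up (height (world z) of tip_box_center above 0.065 m).
It fails at once if the tip box is tipped over (angle between tip_box_center's own z axis and vertical above 0.6 rad).
It fails at once if the tray's case is dropped (falls from more than about 13 mm: faster than 0.5 m/s with the fingers off it) (linear speed of tray_case above 0.5 m/s and contact force between the fingers and tray_case below 1 N).
It fails at once if the tube rack, bottle or jar is moved more than 30 mm or knocked over (distance of any of tube_rack, bottle, jar from where it was at the start of the episode above 0.03 m or angle between any of tube_rack, bottle, jar's own z axis and vertical above 0.5 rad).
It also fails if it takes over 62 s, if anything falls off the work surface, if the arm or the gripper's body presses on something with over 40 N, if the wrist force passes 120 N, or if a joint passes its speed limit or range.

## Working session

There is one attempt and no reset: what is moved stays moved. The work goes in short steps, Python scripts to look and compute and a tool call to move; the robot and the scene stay as the last step left them, time stands still between calls to the robot, and variables do not carry over. Pictures are saved under pics/ and viewed, at most 10 in all, crops included, and the job is handed in when it is done.

Besides the shell and the picture viewer there is one more tool, called as name(argument=value, ...) on one line, values as JSON. move_arm: Moves the arm, as the interface text tells. Its arguments: {"type":"object","properties":{"moves":{"type":"string"},"grip_force":{"type":"number"}},"required":["moves"]}

```bash
mkdir -p pics; cat > h.py <<'E'
from cell import robot
import numpy as np, cv2
def snap(n,f=None):
    s=robot.snapshot(n)
    if f: cv2.imwrite('pics/'+f,s['color'][:,:,::-1])
    return s
def ray(s,u,v):
    K,R,t=map(np.array,(s['intrinsics'],s['R'],s['t']))
    return -R.T@t, R.T@np.linalg.inv(K)@np.array([u,v,1.])
def onz(s,u,v,z):
    c,d=ray(s,u,v); return c+d*(z-c[2])/d[2]
def proj(s,X):
    K,R,t=map(np.array,(s['intrinsics'],s['R'],s['t']))
    p=K@(R@np.array(X).T+t[:,None] if np.ndim(X)>1 else (R@X+t)); return (p[:2]/p[2]).T
E
python3 - <<'E'
from h import *
o=robot.get_obs();print(o)
for n in('top','scene'):
    s=snap(n,n+'0.png'); print(n,s['intrinsics'],s['R'],s['t'])
    for k in('deck','rack_case_center','tray_case_center','tray','tip_box_center','tube_rack','bottle','jar'):
        for d in robot.silhouettes(n,k)[:3]:
            m=d['mask'].astype(np.uint8)
            r=cv2.minAreaRect(cv2.findNonZero(m)) if m.any() else None
            print(k,round(d['conf'],2),np.round(d['position'],1),m.sum(),r)
E
```

```text
{'t': 0.0, 'q': array([-1.15596260e+00,  8.74947322e-02,  1.75161465e-01,  1.65981362e+00,
        3.41100881e-05,  1.57078640e+00]), 'joint_vel': array([-1.59876145e-03,  2.73374198e-05,  9.47681135e-05,  1.90553610e-04,
       -1.09943657e-03,  8.72975455e-05]), 'joint_efforts': array([ 4.25792605e-03, -5.20388031e+01,  4.64809334e+01,  1.62021699e-02,
        5.61462241e-05, -5.73192233e-05]), 'tool_pos': array([ 0.2215969 , -0.50316016,  0.24457803]), 'tool_rot': array([-3.14024209e+00, -3.41234675e-05,  4.14843607e-01]), 'force': array([-0.83636373,  0.49216855, -1.03989524]), 'moment': array([ 0.02500218,  0.0007366 , -0.00751769]), 'finger_force': 0.0, 'finger_gap': 0.994532117891277}
top [[603.06122522   0.         314.06082824]
 [  0.         603.06122522 241.91520034]
 [  0.           0.           1.        ]] [[-0.02173893 -0.99974337 -0.00637252]
 [-0.99184727  0.02236689 -0.12545401]
 [ 0.12556435  0.00359333 -0.99207897]] [0.01104367 0.57583331 1.48301601]
deck 0.86 [263.4 218.5] 3265 ((213.9839630126953, 249.99899291992188), (72.71978759765625, 66.18498229980469), 3.69
[... 2613 characters left out ...]
74.2] 822 ((273.65411376953125, 295.3390808105469), (20.028060913085938, 42.621700286865234), 65.55604553222656)
tray 0.95 [305.2 275.4] 1462 ((276.5766296386719, 302.6546325683594), (32.424739837646484, 72.20986938476562), 66.12471771240234)
tip_box_center 0.86 [268.7 267.4] 1506 ((264.9999694824219, 270.0), (35.959171295166016, 44.31910705566406), 66.37062072753906)
tube_rack 0.8 [203.2 445.4] 837 ((445.38238525390625, 205.02940368652344), (32.25723648071289, 30.80202293395996), 75.96376037597656)
bottle 0.86 [293.9 164.1] 838 ((165.40000915527344, 293.8000183105469), (41.14365005493164, 25.043960571289062), 63.43495178222656)
jar 0.91 [297.7 347.7] 412 ((346.0, 296.0), (26.0, 18.0), 90.0)
```

View pics/top0.png

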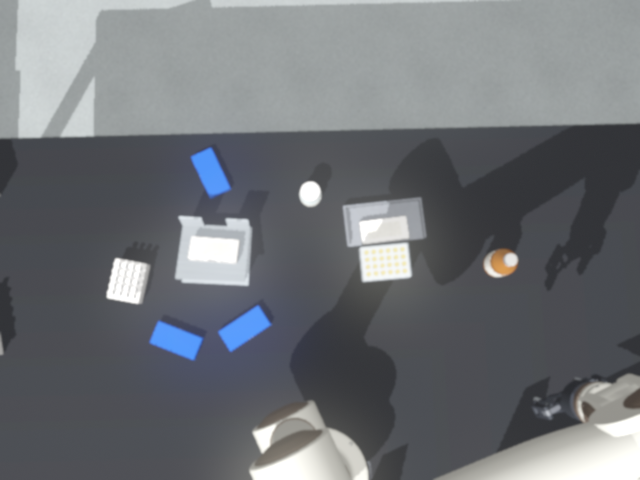

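View pics/scene0.png

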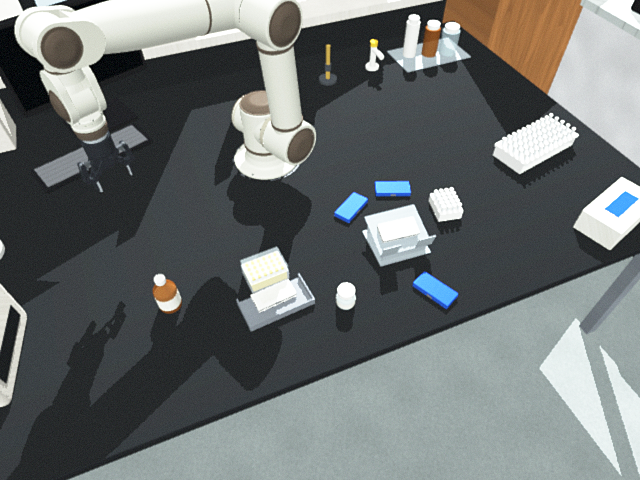

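```bash
cat >> h.py <<'E'
from scipy.optimize import minimize
import itertools
c15,s15=np.cos(np.pi/12),np.sin(np.pi/12)
def rz(a): return np.array([[np.cos(a),-np.sin(a),0],[np.sin(a),np.cos(a),0],[0,0,1]])
RD=np.array([[c15,0,s15],[0,1,0],[-s15,0,c15]])
def box(x0,x1,y0,y1,z0,z1): return np.array(list(itertools.product((x0,x1),(y0,y1),(z0,z1))),float)
def cbox(a,b,c): return box(-a/2,a/2,-b/2,b/2,-c/2,c/2)
def world(P,x,y,z,a,tilt=False): return (rz(a)@(RD if tilt else np.eye(3))@P.T).T+[x,y,z]
def deckparts(x,y,a):
    return [world(p,x,y,.04,a,True) for p in (box(-.14,0,-.085,.085,-.004,0),box(0,.004,.03,.085,0,.05),box(0,.004,-.085,-.03,0,.05))]
def trayparts(x,y,a):
    return [world(p,x,y,0,a) for p in (box(-.03,.073,-.1,.1,0,.004),box(.069,.073,-.1,.1,0,.024),box(-.03,.073,.096,.1,0,.024),box(-.03,.073,-.1,-.096,0,.024))]
def caseD(dk,x,y,z,a): # case in deck frame -> world pts
    P=(rz(a)@cbox(.058,.12,.018).T).T+[x,y,z]
    return [world(P,dk[0],dk[1],.04,dk[2],True)]
def raster(s,parts,S=8):
    m=np.zeros((480,640),np.uint8)
    for P in parts:
        h=cv2.convexHull(proj(s,P).astype(np.float32))
        cv2.fillConvexPoly(m,np.round((h)*16).astype(np.int32),1,cv2.LINE_8,4)
    return m.astype(bool)
def iou(a,b): return (a&b).sum()/max(1,(a|b).sum())
def fit(f,x0,views,steps,occ=None):
    # views: list of (snap,mask); occ: list of masks to ignore
    def cost(p):
        t=0
        for i,(s,m) in enumerate(views):
            r=raster(s,f(p)); 
            if occ is not None: r=r&~occ[i]; m=m&~occ[i]
            t-=iou(r,m)
        return t
    best=None
    for k in range(3):
        x0=np.array(x0); sim=np.vstack([x0]+[x0+np.eye(len(x0))[i]*steps[i]/(1+k) for i in range(len(x0))])
        r=minimize(cost,x0,method='Nelder-Mead',options=dict(initial_simplex=sim,xatol=1e-4,fatol=1e-4)); x0=r.x
    return r.x,-r.fun/len(views)
def best(n,k,near=None):
    L=robot.silhouettes(n,k)
    if near is not None: L=[d for d in L if np.hypot(*(np.array(d['position'])[::-1]-near))<25]
    return L[0]['mask'].astype(bool) if L else None
def tile(s,c,w,parts,W=400,H=300,draw=True):
    k=W/w; h=H/k; u0,v0=c[0]-w/2,c[1]-h/2
    M=np.array([[k,0,-u0*k],[0,k,-v0*k]])
    im=cv2.warpAffine(s['color'][:,:,::-1].copy(),M,(W,H),flags=cv2.INTER_CUBIC)
    for P,col in parts:
        q=np.round((proj(s,P)-[u0,v0])*k).astype(int)
        h=cv2.convexHull(q); cv2.polylines(im,[h],True,col,1)
    return im
E
cat > fit0.py <<'E'
from h import *
S={n:snap(n) for n in('top','scene')}
V={}
for k,nt,ns in(('deck',(214,250),(397,238)),('tray',(384,221),(276,303)),('tip_box_center',(385,261),(266,269)),('tray_case_center',(384,229),(274,296))):
    V[k]=[(S['top'],best('top',k,nt)),(S['scene'],best('scene',k,ns))]
V['rack']=[]
for n,p in(('top',(214,249)),('scene',(399,236))):
    m=[best(n,kk,p) for kk in('rack_case_center','tray_case_center','jar')]
    print(n,[None if q is None else q.sum() for q in m])
g=onz(S['top'],385,261,.05)
tb=lambda p:[world(cbox(.085,.12,.065),p[0],p[1],.0325,p[2])]
pt,sc=fit(tb,[g[0],g[1],0],V['tip_box_center'],[.01,.01,.1]);print('tip',pt.round(4),sc)
g=onz(S['top'],384,221,.01)
ptr,sc=fit(lambda p:trayparts(*p),[g[0]-.02,g[1],0],V['tray'],[.01,.01,.1],[raster(v[0],tb(pt)) for v in V['tray']]);print('tray',ptr.round(4),sc)
tc=lambda p:[world(cbox(.058,.12,.018),p[0],p[1],.013,p[2])]
g=onz(S['top'],384,229,.013)
pc,sc=fit(tc,[g[0],g[1],0],V['tray_case_center'],[.01,.01,.1],[raster(v[0],tb(pt)) for v in V['tray_case_center']]);print('tcase',pc.round(4),sc)
g=onz(S['top'],214,250,.05)
pd,sc=fit(lambda p:deckparts(*p),[g[0]+.06,g[1],0],V['deck'],[.01,.01,.1]);print('deck',pd.round(4),sc)
# rack case: bright white pixels
for n in S:
    r=raster(S[n],deckparts(*pd)[:1]); c=S[n]['color'].astype(int).min(2)
    print(n,np.percentile(c[r],[5,25,50,75,95]))
np.save('p.npy',np.array([pt,ptr,pc,pd]))
G=(0,255,0);Rd=(0,0,255);Y=(255,0,255)
tiles=[]
for n,a,b,w in(('top',(214,250),(384,240),110),('scene',(397,238),(268,285),110)):
    A=tile(S[n],a,w,[(P,G) for P in deckparts(*pd)])
    B=tile(S[n],b,w,[(P,G) for P in trayparts(*ptr)]+[(tb(pt)[0],Rd),(tc(pc)[0],Y)])
    tiles.append(np.hstack([A,B]))
cv2.imwrite('pics/f0.png',np.vstack(tiles))
for k,nn in(('bottle',.0),('jar',0)): 
    d=robot.silhouettes('top',k)[0]['position']; print(k,onz(S['top'],d[1],d[0],.05).round(3))
E
python3 fit0.py
```

```text
top [np.int64(1246), None, np.int64(3362)]
scene [np.int64(756), np.int64(682), None]
tip [ 0.5217 -0.1779  0.0648] 0.9198243083132952
tray [ 0.6082 -0.1829  0.0811] 0.6388907517939777
tcase [ 0.6073 -0.1807  0.0995] 0.9506933751830844
deck [ 0.6217  0.242  -0.0674] 0.5886805933937145
top [175. 205. 209. 252. 255.]
scene [150. 198. 242. 255. 255.]
bottle [ 0.515 -0.471  0.05 ]
jar [0.529 0.243 0.05 ]
```

View pics/f0.png

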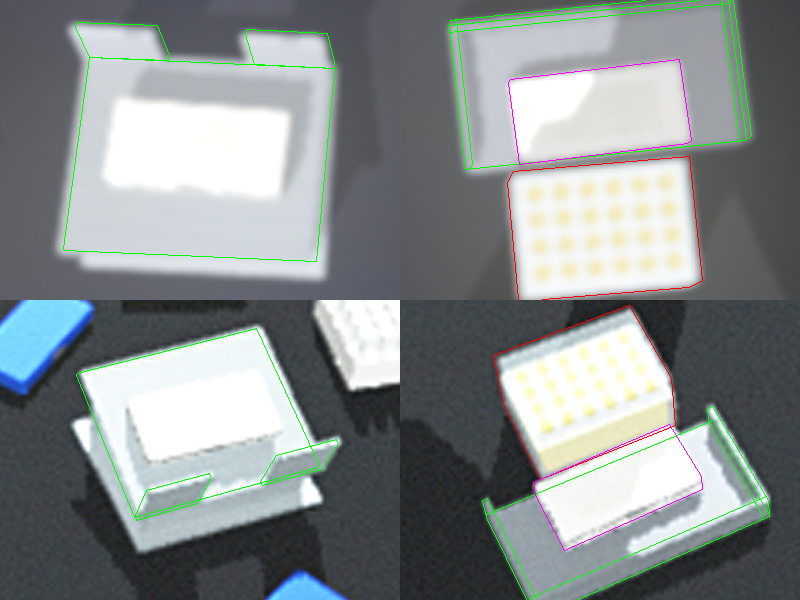

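move_arm(moves="1 0.038 0.029 0 -0.14; 1 0.076 0.057 0 -0.28; 1 0.114 0.086 0 -0.345; 1 0.152 0.114 0 -0.345; 1 0.19 0.142 0 -0.345", grip_force=40)

```text
t: 2.3
tool_pos: [0.413, -0.36, 0.2455]
tool_rot: [3.141, -0.0, 0.07]
force: [0.3, -1.6, 0.2]
finger_gap: 0.145
finger_force: 0.0
```

```bash
cat > fitc.py <<'E'
from h import *
pd=np.load('p.npy')[3]
S={n:snap(n) for n in('top','scene')}
vs=[]
for n in S:
    m=None
    for k in('rack_case_center','tray_case_center'):
        c=proj(S[n],world(np.array([[-.06,0,.018]]),pd[0],pd[1],.04,pd[2],True))[0]
        L=[d['mask'].astype(bool) for d in robot.silhouettes(n,k) if np.hypot(*(np.array(d['position'])[::-1]-c))<12]
        L=[q for q in L if q.sum()<1700]
        if L: m=L[0];break
    if m is not None: vs.append((S[n],m))
print(len(vs),[v[1].sum() for v in vs])
for v in [vs]+[[q] for q in vs]:
    print(*fit(lambda p:caseD(pd,p[0],p[1],.009,p[2]),[-.06,0,0],v,[.01,.01,.1]))
E
python3 fitc.py
```

```text
2 [np.int64(1106), np.int64(729)]
[-0.06372418  0.00123314  0.02410766] 0.8789023336214348
[-0.06605127  0.00205568  0.04499415] 0.8729281767955801
[-0.06493538  0.00282358 -0.02071055] 0.9055900621118013
```

move_arm(moves="1 0.038 0.028 0 0; 1 0.077 0.057 0 0; 1 0.116 0.086 0 0; 1 0.116 0.086 -0.05 0; 1 0.116 0.086 -0.1 0")

```text
t: 3.0
tool_pos: [0.5289, -0.2762, 0.1455]
tool_rot: [3.139, -0.003, 0.07]
force: [0.0, -0.3, -0.6]
finger_gap: -0.001
finger_force: 0.0
```

move_arm(moves="1 0 0 -0.05 0; 1 0 0 -0.1 0; 1 0 0 -0.113 0; 1 0 0.01 -0.113 0; 1 0 0.02 -0.113 0")

```text
t: 3.5
tool_pos: [0.5284, -0.256, 0.0349]
tool_rot: [3.14, -0.002, 0.068]
force: [0.5, -0.2, 0.7]
finger_gap: -0.002
finger_force: 0.0
```

move_arm(moves="1 -0.001 0.015 0 0; 1 -0.002 0.03 0 0; 1 -0.003 0.045 0 0; 1 -0.004 0.06 0 0; 1 -0.005 0.075 0 0")

```text
t: 4.0
tool_pos: [0.5242, -0.1797, 0.0354]
tool_rot: [3.139, -0.005, 0.07]
force: [0.1, -6.0, 8.2]
finger_gap: 0.0
finger_force: 4.7
```

move_arm(moves="1 -0.001 0.015 0 0; 1 -0.002 0.03 0 0; 1 -0.003 0.045 0 0; 1 -0.003 0.05 0 0; 1 -0.003 0.04 0 0")

```text
t: 4.5
tool_pos: [0.5205, -0.1383, 0.0344]
tool_rot: [3.141, -0.003, 0.073]
force: [0.2, 0.7, -0.5]
finger_gap: 0.001
finger_force: 0.0
```

```bash
cat > fit1.py <<'E'
from h import *
import sys
P=np.load('p.npy'); pt,ptr,pc,pd=P
S={n:snap(n) for n in('top','scene')}
tb=lambda p:[world(cbox(.085,.12,.065),p[0],p[1],.0325,p[2])]
vs=[(S[n],best(n,'tip_box_center',proj(S[n],[.515,-.06,.03]))) for n in S]; vs=[v for v in vs if v[1] is not None]
pt2,sc=fit(tb,[.515,-.06,.065],vs,[.01,.01,.1]);print('tip',pt2.round(4),sc,'moved',pt2[:2]-pt[:2])
tc=lambda p:[world(cbox(.058,.12,.018),p[0],p[1],.013,p[2])]
vs=[(S[n],best(n,'tray_case_center',proj(S[n],[.607,-.18,.013]))) for n in S]; vs=[v for v in vs if v[1] is not None]
print([v[1].sum() for v in vs])
for v in [vs]+[[q] for q in vs]:
    pc2,sc=fit(tc,pc,v,[.01,.01,.1],[raster(q[0],tb(pt2)) for q in v]);print('tcase',pc2.round(4),sc)
    if v is vs: pc3=pc2
G=(0,255,0);Rd=(0,0,255);Y=(255,0,255)
cv2.imwrite('pics/f1.png',np.hstack([tile(S[n],proj(S[n],[.56,-.13,0]),120,[(q,G) for q in trayparts(*ptr)]+[(tb(pt2)[0],Rd),(tc(pc3)[0],Y)]) for n in S]))
E
python3 fit1.py
```

```text
tip [ 0.5166 -0.0412  0.0685] 0.8119158538670626 moved [-0.00505019  0.13666707]
[np.int64(854)]
tcase [ 0.6081 -0.1785  0.0814] 0.9237472766884531
tcase [ 0.6081 -0.1785  0.0814] 0.9237472766884531
```

View pics/f1.png

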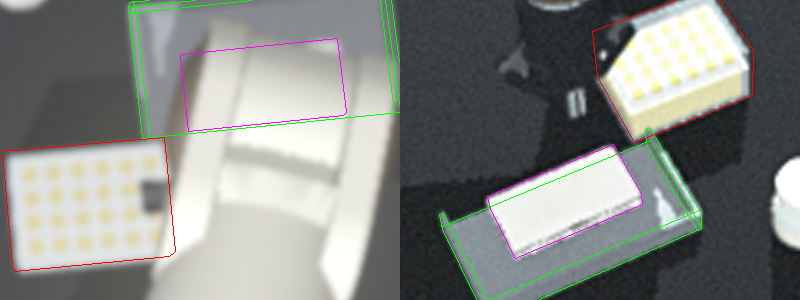

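move_arm(moves="1 0 -0.005 0.04 0; 1 0 -0.005 0.09 0; 1 0 0.02 0.125 0; 1 0 0.07 0.125 -0.07; 1 -0.005 0.12 0.125 -0.14")

```text
t: 5.3
tool_pos: [0.5148, -0.0275, 0.1585]
tool_rot: [-3.135, -0.002, -0.057]
force: [0.1, 0.9, 0.7]
finger_gap: -0.001
finger_force: 0.0
```

move_arm(moves="1 -0.002 0.05 0 0; 1 -0.004 0.1 0 0; 1 -0.006 0.15 0 0; 1 -0.008 0.2 0 0; 1 -0.01 0.25 0 0")

```text
t: 5.8
tool_pos: [0.5083, 0.0158, 0.1571]
tool_rot: [-3.099, 0.002, 0.009]
force: [0.2, -0.2, -0.5]
finger_gap: 0.001
finger_force: 0.0
```

move_arm(moves="1 0 0.017 0 0; 1 0 0.017 -0.03 0; 1 0 0.017 -0.055 0; 1 0 0.017 -0.063 0; 1 0 0.017 -0.063 0")

```text
t: 6.3
tool_pos: [0.5078, 0.0245, 0.0934]
tool_rot: [-3.093, 0.003, 0.023]
force: [0.7, 0.6, -0.4]
finger_gap: 0.005
finger_force: 0.0
```

```bash
python3 -c "
from h import *
o=robot.get_obs();print(o['q'].round(3),o['tool_pos'],o['tool_rot'])"
```

```text
[ 0.022 -0.013 -0.221  1.366  0.049  3.141] [0.50783644 0.02446209 0.09343913] [-3.09257379  0.00332053  0.02295829]
```

move_arm(moves="1 0 0 0.05 0.14; 1 0 0 0.08 0.28; 1 0 0 0.08 0.42; 1 0 0 0.08 0.56; 1 0 0 0.08 0.7")

```text
t: 6.8
tool_pos: [0.5091, 0.0245, 0.1764]
tool_rot: [-3.094, -0.001, 0.729]
force: [0.5, -0.1, -0.6]
finger_gap: 0.004
finger_force: 0.0
```

move_arm(moves="1 0 0.045 0 0.14; 1 0 0.09 0 0.28; 1 -0.003 0.135 0 0.42; 1 -0.005 0.18 0 0.56; 1 -0.007 0.2245 0 0.7")

```text
t: 7.3
tool_pos: [0.5016, 0.2511, 0.1762]
tool_rot: [-3.095, -0.0, 1.429]
force: [1.7, -0.2, 0.7]
finger_gap: 0.001
finger_force: 0.0
```

move_arm(moves="1 0 0 0 0.06; 1 0 0 -0.035 0.06; 1 0 0 -0.06 0.06; 1 0 0 -0.06 0.06")

```text
t: 7.7
tool_pos: [0.5004, 0.2487, 0.1124]
tool_rot: [-3.089, 0.003, 1.483]
force: [0.0, 0.3, 0.2]
finger_gap: -0.001
finger_force: 0.0
```

```bash
cat > look.py <<'E'
from h import *
import sys
pd=np.load('p.npy')[3]; G=(0,255,0);Y=(255,0,255)
S={n:snap(n) for n in('top','scene')}
ps=[(q,G) for q in deckparts(*pd)]
for a in sys.argv[2:]:
    ps.append((caseD(pd,*map(float,a.split(',')))[0],Y))
cv2.imwrite('pics/'+sys.argv[1],np.hstack([tile(S[n],proj(S[n],[.56,.245,.05]),90,ps) for n in S]))
o=robot.get_obs();print(o['q'].round(3),o['tool_pos'],o['tool_rot'],o['force'])
E
python3 look.py r1.png -.064,.002,.009,.024
```

```text
[ 0.449  0.142 -0.014  1.456  0.024  2.107] [0.50179992 0.24918557 0.11588789] [-3.09349967e+00  7.01115951e-04  1.48310099e+00] [-0.39971711 -0.22743661  0.99990135]
```

View pics/r1.png

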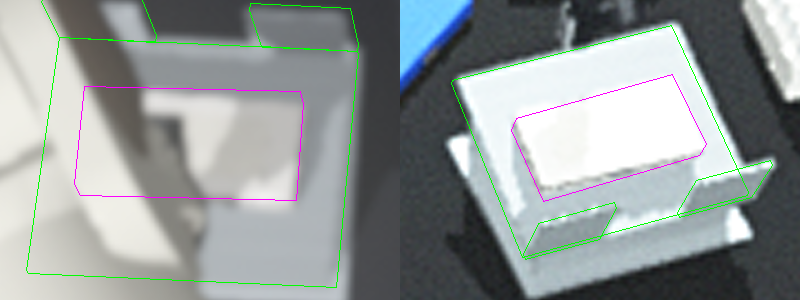

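move_arm(moves="1 0 0 -0.012 0; 1 0 0 -0.02 0; 1 0 0 -0.02 0; 1 0.007 -0.0005 -0.022 0; 1 0.014 -0.001 -0.024 0")

```text
t: 8.3
tool_pos: [0.5162, 0.2482, 0.0907]
tool_rot: [-3.093, 0.001, 1.483]
force: [-0.1, -0.0, 0.1]
finger_gap: 0.001
finger_force: 0.0
```

move_arm(moves="1 0.006 -0.0005 -0.0015 0; 1 0.012 -0.001 -0.003 0; 1 0.018 -0.0012 -0.005 0; 1 0.024 -0.0016 -0.0065 0; 1 0.03 -0.002 -0.008 0")

```text
t: 8.8
tool_pos: [0.5459, 0.2461, 0.0821]
tool_rot: [-3.093, 0.001, 1.483]
force: [-0.5, -0.0, -0.4]
finger_gap: 0.002
finger_force: 0.2
```

move_arm(moves="1 0.003 -0.0002 -0.0008 0; 1 0.006 -0.0004 -0.0016 0; 1 0.008 -0.0005 -0.002 0; 1 0.008 -0.0005 -0.002 0")

```text
t: 9.2
tool_pos: [0.5536, 0.2456, 0.0802]
tool_rot: [-3.093, 0.001, 1.483]
force: [0.7, 0.5, -0.6]
finger_gap: -0.002
finger_force: 0.0
```

move_arm(moves="1 0.002 0 -0.0005 0; 1 0.004 0 -0.001 0; 1 0.004 0 -0.001 0")

```text
t: 9.5
tool_pos: [0.5573, 0.2456, 0.0794]
tool_rot: [-3.092, 0.001, 1.483]
force: [-1.8, -0.4, 0.8]
finger_gap: 0.003
finger_force: 1.0
```

move_arm(moves="1 0.002 0 -0.0005 0; 1 0.003 0 -0.0008 0; 1 0.003 0 -0.0008 0")

```text
t: 9.8
tool_pos: [0.558, 0.2456, 0.0791]
tool_rot: [-3.088, 0.002, 1.484]
force: [-15.5, -1.5, 11.3]
finger_gap: 0.001
finger_force: 9.4
```

```bash
python3 look.py r2.png -.029,.002,.009,0; sed -i 's/\[-.06,0,.018\]/[-.03,0,.018]/; s/\[-.06,0,0\]/[-.03,0,0]/' fitc.py; python3 fitc.py
```

```text
[0.404 0.276 0.07  1.413 0.024 2.061] [0.55801578 0.24557372 0.07904517] [-3.08810862e+00  1.83264696e-03  1.48399674e+00] [-16.19523743  -1.22222399  10.46478757]
1 [np.int64(658)]
[-0.03029532  0.0027594   0.00943657] 0.8051470588235294
[-0.03029532  0.0027594   0.00943657] 0.8051470588235294
```

View pics/r2.png

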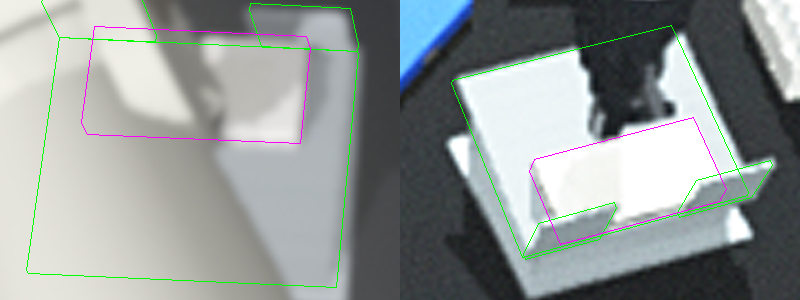

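move_arm(moves="1 -0.01 0 0.003 0; 1 -0.012 0 0.05 0; 0 -0.01 -0.01 0.1 0; 0 -0.005 -0.055 0.11 0.05; 0 0 -0.105 0.11 0.1")

```text
t: 10.65
tool_pos: [0.5615, 0.141, 0.1917]
tool_rot: [-3.099, 0.0, 1.588]
force: [0.3, 0.4, 0.1]
finger_gap: 0.506
finger_force: 0.0
```

move_arm(moves="0 0.006 -0.049 0 0.05; 0 0.012 -0.098 0 0.075; 0 0.018 -0.147 0 0.075; 0 0.024 -0.196 0 0.075; 0 0.03 -0.245 0 0.075")

```text
t: 11.15
tool_pos: [0.5904, -0.1062, 0.1889]
tool_rot: [-3.094, 0.002, 1.658]
force: [1.0, 0.5, 0.1]
finger_gap: 1.004
finger_force: 0.0
```

move_arm(moves="0 0.01 -0.04 0 0; 0 0.018 -0.074 0 0; 0 0.018 -0.074 -0.04 0; 0 0.018 -0.074 -0.09 0; 0 0.018 -0.074 -0.12 0")

```text
t: 11.65
tool_pos: [0.6072, -0.1783, 0.0649]
tool_rot: [-3.09, 0.001, 1.657]
force: [-0.1, -0.5, -0.0]
finger_gap: 0.999
finger_force: 0.0
```

move_arm(moves="0 0 0 -0.02 0; 0 0 0 -0.035 0; 0 0 0 -0.049 0; 0 0 0 -0.049 0")

```text
t: 12.05
tool_pos: [0.6078, -0.1779, 0.018]
tool_rot: [-3.091, 0.001, 1.658]
force: [-0.4, -0.1, 1.3]
finger_gap: 1.0
finger_force: 0.0
```

move_arm(moves="1 0 0 0 0; 1 0 0 0 0; 1 0 0 0 0; 1 0 0 0 0; 1 0 0 0 0", grip_force=40)

```text
t: 12.55
tool_pos: [0.6093, -0.1784, 0.0212]
tool_rot: [-3.095, 0.002, 1.658]
force: [-0.5, -0.2, 6.7]
finger_gap: 0.671
finger_force: 43.7
```

move_arm(moves="1 0 0 0.01 0; 1 0 0 0.03 0; 1 0 0 0.06 0; 1 0 0 0.1 0; 1 0 0 0.14 0")

```text
t: 13.05
tool_pos: [0.608, -0.178, 0.1613]
tool_rot: [-3.092, 0.001, 1.658]
force: [0.3, -0.2, -1.2]
finger_gap: 0.664
finger_force: 43.0
```

```bash
cat > lk.py <<'E'
from h import *
S={n:snap(n) for n in('top','scene')}
o=robot.get_obs();p=o['tool_pos'];print(p,o['finger_gap'],o['force'])
tc=lambda q:[world(cbox(.058,.12,.018),q[0],q[1],q[3],q[2])]
cv2.imwrite('pics/g1.png',np.hstack([tile(S[n],proj(S[n],p),90,[(tc([p[0],p[1],.087,p[2]-.002])[0],(255,0,255))]) for n in S]))
E
python3 lk.py
```

```text
[ 0.61032701 -0.17870642  0.16679708] 0.6647199692086704 [-0.02030333 -0.61019797 -0.72843606]
```

View pics/g1.png

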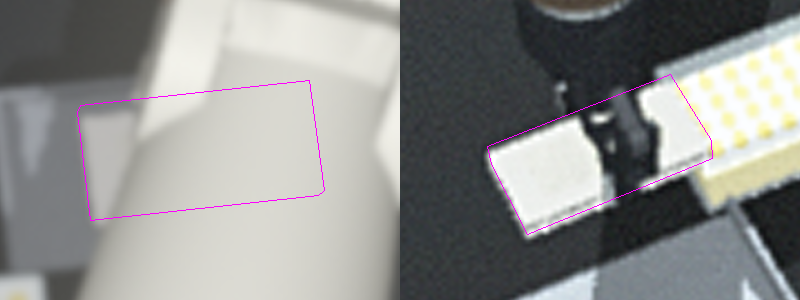

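move_arm(moves="1 0 0.04 0.005 0; 1 -0.001 0.085 0.005 -0.05; 1 -0.002 0.13 0.005 -0.1; 1 -0.003 0.175 0.005 -0.154; 1 -0.005 0.22 0.005 -0.154")

```text
t: 13.65
tool_pos: [0.603, 0.0435, 0.1646]
tool_rot: [-3.093, 0.001, 1.502]
force: [0.7, -0.6, -1.1]
finger_gap: 0.666
finger_force: 43.0
```

move_arm(moves="1 -0.002 0.045 0 0; 1 -0.004 0.09 0 0; 1 -0.006 0.135 0 0; 1 -0.007 0.18 0 0; 1 -0.007 0.205 0 0")

```text
t: 14.15
tool_pos: [0.5956, 0.2501, 0.1643]
tool_rot: [-3.092, 0.001, 1.507]
force: [0.5, -0.5, -2.1]
finger_gap: 0.667
finger_force: 43.0
```

move_arm(moves="1 0 0 -0.02 0; 1 0 0 -0.04 0; 1 0 0 -0.055 0; 1 0 0 -0.06 0; 1 0 0 -0.06 0")

```text
t: 14.65
tool_pos: [0.5961, 0.2465, 0.1039]
tool_rot: [-3.092, 0.002, 1.504]
force: [-0.3, -1.4, -1.0]
finger_gap: 0.667
finger_force: 43.0
```

```bash
python3 look.py r3.png -.029,.002,.009,0
```

```text
[0.384 0.352 0.217 1.479 0.02  2.021] [0.59676113 0.24669996 0.10544909] [-3.09359567e+00  8.11096577e-04  1.50388021e+00] [-0.5593251   0.25846549 -0.9945914 ]
```

View pics/r3.png

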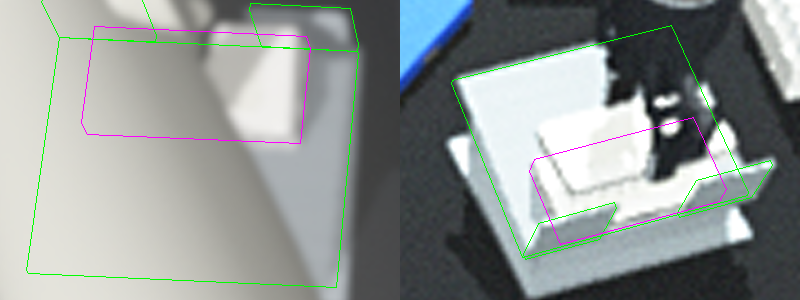

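move_arm(moves="1 0 0 -0.004 0; 1 0 0 -0.007 0; 1 0 0 -0.01 0; 1 0 0 -0.01 0")

```text
t: 15.15
tool_pos: [0.5962, 0.2468, 0.094]
tool_rot: [-3.092, 0.002, 1.504]
force: [0.5, 0.4, -1.4]
finger_gap: 0.663
finger_force: 43.0
```

move_arm(moves="1 0 0 -0.002 0; 1 0 0 -0.004 0; 1 0 0 -0.004 0")

```text
t: 15.45
tool_pos: [0.5963, 0.2468, 0.0901]
tool_rot: [-3.092, 0.002, 1.504]
force: [-0.5, 0.5, -2.1]
finger_gap: 0.664
finger_force: 43.0
```

move_arm(moves="1 0 0 -0.002 0; 1 0 0 -0.003 0; 1 0 0 -0.003 0")

```text
t: 15.75
tool_pos: [0.5965, 0.2469, 0.0894]
tool_rot: [-3.094, 0.0, 1.504]
force: [-4.0, -1.6, 9.2]
finger_gap: 0.669
finger_force: 44.1
```

move_arm(moves="1 0 0 -0.002 0; 1 0 0 -0.003 0; 1 0 0 -0.003 0")

```text
t: 16.05
tool_pos: [0.5965, 0.247, 0.0892]
tool_rot: [-3.096, -0.001, 1.504]
force: [-9.2, -4.0, 27.2]
finger_gap: 0.665
finger_force: 45.7
```

move_arm(moves="1 0 0 0.003 0; 0.29 0 0 0.004 0; 0.25 0 0 0.004 0; 0.2 0 0 0.004 0; 0.1 0 0 0.004 0", grip_force=20)

```text
t: 16.55
tool_pos: [0.5963, 0.2468, 0.088]
tool_rot: [-3.092, 0.002, 1.504]
force: [-0.6, 0.3, 0.5]
finger_gap: 0.902
finger_force: 0.0
```

move_arm(moves="0 0 0 0.0 0; 0 0 0 0.0 0; 0 0 0 0.03 0; 0 0 0 0.06 0; 0 0 0 0.06 0")

```text
t: 17.05
tool_pos: [0.5978, 0.2474, 0.1532]
tool_rot: [-3.098, -0.002, 1.504]
force: [0.5, -0.4, 0.8]
finger_gap: 0.999
finger_force: 0.0
```

```bash
python3 look.py r4.png -.029,.002,.009,0 -.034,.002,.027,0
```

```text
[0.384 0.349 0.298 1.562 0.02  2.021] [0.59677202 0.2470004  0.14902722] [-3.09393622e+00  6.50049900e-04  1.50429731e+00] [ 0.58579057 -0.47974616 -0.69661365]
```

View pics/r4.png

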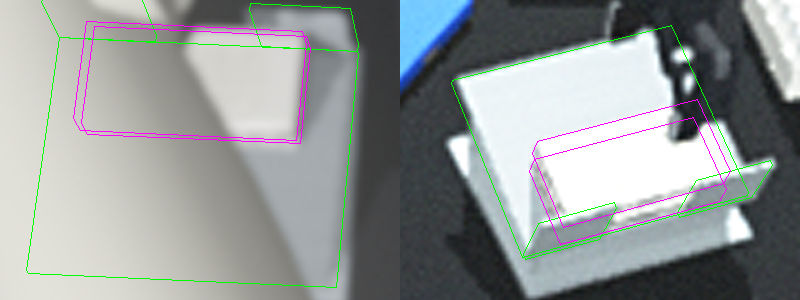

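move_arm(moves="1 -0.03 0 0.01 0; 1 -0.06 0 0.01 0; 1 -0.06 0 0 0; 1 -0.06 0 0 0; 1 -0.06 0 0 0", grip_force=40)

```text
t: 17.65
tool_pos: [0.5365, 0.2467, 0.1474]
tool_rot: [-3.091, 0.002, 1.504]
force: [0.4, 0.3, 0.2]
finger_gap: 0.141
finger_force: 0.0
```

move_arm(moves="1 0 0 0 0; 1 0 0 -0.025 0; 1 0 0 -0.045 0; 1 0.004 0 -0.047 0; 1 0.008 0 -0.048 0")

```text
t: 18.15
tool_pos: [0.5449, 0.2468, 0.1005]
tool_rot: [-3.092, 0.002, 1.504]
force: [0.0, -0.9, 0.6]
finger_gap: -0.002
finger_force: 0.0
```

move_arm(moves="1 0.003 0 -0.0008 0; 1 0.006 0 -0.0016 0; 1 0.009 0 -0.002 0; 1 0.012 -0.001 -0.003 0; 1 0.014 -0.001 -0.0035 0")

```text
t: 18.65
tool_pos: [0.5587, 0.2457, 0.0971]
tool_rot: [-3.093, 0.001, 1.504]
force: [0.7, -0.1, -0.3]
finger_gap: -0.004
finger_force: 0.0
```

move_arm(moves="1 0.002 0 -0.0005 0; 1 0.003 0 -0.0008 0; 1 0.003 0 -0.0008 0")

```text
t: 18.95
tool_pos: [0.5615, 0.2459, 0.0963]
tool_rot: [-3.093, 0.001, 1.504]
force: [0.4, -0.2, 0.7]
finger_gap: 0.001
finger_force: 0.2
```

move_arm(moves="1 0.001 0 -0.0002 0; 1 0.002 0 -0.0005 0; 1 0.002 0 -0.0005 0")

```text
t: 19.25
tool_pos: [0.5621, 0.246, 0.096]
tool_rot: [-3.09, 0.001, 1.505]
force: [-9.8, -0.0, 5.8]
finger_gap: -0.005
finger_force: 5.1
```

move_arm(moves="1 0.001 0 -0.0002 0; 1 0.002 0 -0.0005 0; 1 0.002 0 -0.0005 0")

```text
t: 19.55
tool_pos: [0.5625, 0.246, 0.0959]
tool_rot: [-3.087, 0.001, 1.505]
force: [-18.8, 0.3, 11.5]
finger_gap: 0.0
finger_force: 10.8
```

move_arm(moves="1 -0.004 0 0.001 0; 1 -0.015 0 0.004 0; 1 -0.02 0 0.05 0; 1 -0.03 -0.03 0.1 0; 1 -0.06 -0.06 0.13 0")

```text
t: 20.05
tool_pos: [0.511, 0.1916, 0.2208]
tool_rot: [-3.095, 0.001, 1.505]
force: [-0.8, 0.1, 0.2]
finger_gap: -0.0
finger_force: 0.0
```

move_arm(moves="1 -0.03 -0.04 0 0; 1 -0.06 -0.08 0 0; 1 -0.09 -0.12 0 0; 1 -0.12 -0.16 0 0; 1 -0.14 -0.2 0 0")

```text
t: 20.55
tool_pos: [0.3686, -0.0093, 0.219]
tool_rot: [-3.094, 0.002, 1.505]
force: [1.0, 0.0, -0.0]
finger_gap: 0.001
finger_force: 0.0
```

```bash
cat > fin.py <<'E'
from h import *
P=np.load('p.npy'); pt,ptr,pc,pd=P
S={n:snap(n) for n in('top','scene')}
vs=[(S[n],best(n,'tip_box_center',proj(S[n],[.515,-.045,.03]))) for n in S]; vs=[v for v in vs if v[1] is not None]
print('tip',*fit(lambda p:[world(cbox(.085,.12,.065),p[0],p[1],.0325,p[2])],[.515,-.045,.065],vs,[.01,.01,.1]))
dk=[pd[0]+.002,pd[1],pd[2]]
G=(0,255,0);Y=(255,0,255)
ps=[(q,G) for q in deckparts(*dk)]+[(caseD(dk,-.029,.002,z,0)[0],Y) for z in(.009,.027)]
ims=[tile(S[n],proj(S[n],[.59,.245,.06]),75,q) for q in([],ps) for n in S]
cv2.imwrite('pics/fin.png',np.vstack([np.hstack(ims[:2]),np.hstack(ims[2:])]))
print(robot.get_obs()['tool_pos'])
E
python3 fin.py
```

```text
tip [ 0.51534551 -0.04566873  0.06170882] 0.9334277724759312
[ 0.37040696 -0.00890874  0.21915972]
```

View pics/fin.png

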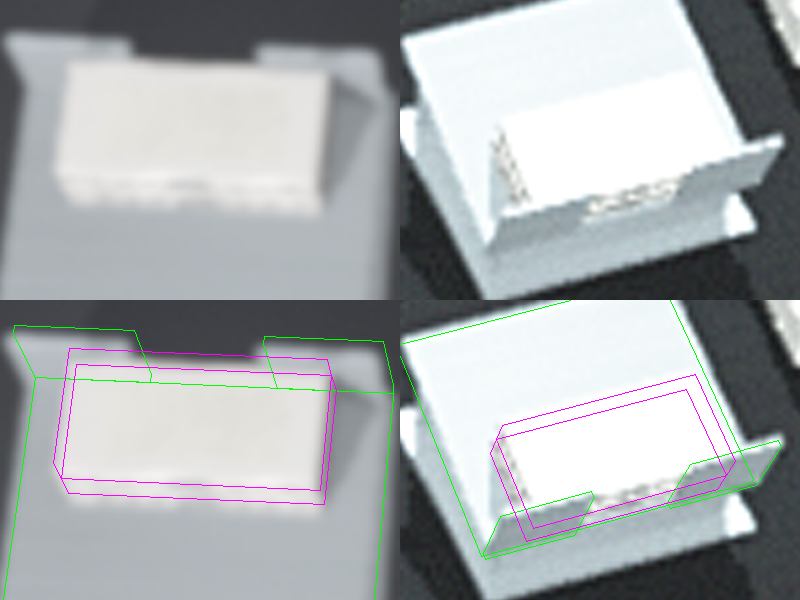

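```bash
python3 -c "
from cell import robot
print(robot.hand_in())"
```

```text
the job is handed in; nothing more can be done
None
```

I handed the job in at about 21 s of the 62 s allowed. Both cases are stacked on the rack, each pushed to a firm stop at the tabs, and the tip box stands upright about 130 mm aside. The hand-in returned no verdict.

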